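# Fetch the flat tin from behind the condiments

## Robot

A 6-joint arm with a two-finger parallel gripper is mounted at the origin on a cart in front of the work surface, level with it; the furniture and walls round the work are solid. World frame = base frame: x ahead of the robot, y to its left, z up, the work surface at z = 0. Lengths are in m, angles in rad, forces in N, time in s.
With the tool pointing down it reaches from about 0.275 to 0.825 m from the base axis. Payload 4.9 kg.
Tool frame: the origin (TCP) lies midway between the tips of the shut fingers; the grasp point (between the pads) lies 19 mm behind it (grip_point_offset is the distance from the TCP to the grasp point, in m); z points along the fingers, x is the direction in which the jaws open and shut, and the axes are right-handed (so a half turn about z gives the same grasp; the last joint's range is limited). The gripper opens to 85 mm and grips with 20 to 120 N. Pads are 22 mm wide; open, the fingers measure 114 mm over their backs; the gripper's body (76 mm by 85 mm) begins 54 mm behind the grasp point. The pads swing forward as they close: fully open they stand 13 mm farther back than shut.
Start: joints at [-1.341, 0.326, -0.193, 1.052, 0, 1.437], TCP at [0.196, -0.514, 0.231] pointing down, gripper open.
Joint ranges: [-2.65, 2.65], [-0.97, 1.79], [-1.3, 1.35], [-1.93, 2.1], [-1.47, 1.37], [-3.14, 3.14]. Speed limits (rad/s): [2.57, 2.57, 3.14, 3.14, 3.14, 3.14].

## Interface

Orientations are given as a rotation vector (axis times angle).
In Python, from cell import * gives the robot as it stands. Calls block until the motion is done:
- movep(position, orientation): joint-space move of the TCP to a pose.
- move_l(position, velocity=0.15, rot=None, until_force=None): straight line of the TCP; rot=None keeps the orientation; velocity is the mean speed in m/s. With until_force (N) it stops when the force on the tool has changed by that much, and returns True; else False.
- set_joints(angles): joint-space move.
- let_go() and grab(newtons=None): open the fingers fully, or close them until they stop; newtons is the grip in N (None keeps the last).
- sleep(seconds).
- ik(position, orientation): joint angles nearest the present ones, or None.
- get_state(): the state.
- grab_frame(name): name is "scene" or "top"; returns a dict with "img" (400x640x3 uint8, red, green, blue), "fx", "fy", "cx", "cy" (pixels), "k1" (the pictures are not rectified: a ray, as slopes to the right and down, at radius r is drawn at 1 + k1 r^2 times it, then the intrinsics apply), "cam_to_world" (4x4, takes a point from camera to world coordinates). Camera axes: x right, y down, z forward; pixel columns grow to the right and rows downward; lengths in m; the calibration is good to about 2 mm. A picture is of the moment at which its call begins. There is no depth.
A pose or a line that the arm cannot do raises MotionError and nothing moves.
- sign_off(): hands the job in, once; it reports no verdict.
Trained networks look in the newest picture that a camera, given by its name, has taken for a name from the list of things; names that differ only in an ending like _2 or _b are one class to them, and where a whole thing is asked for, a point or a joint stands for the part that bears it (a point fixed in the world has none). Each returns a list of dicts, best first, with "score" (0 to 1); they miss things now and then, are a little off and sometimes report something else, mostly with a low value. They report only what shows in the picture. A call takes as long as a camera call. They do not tell look-alikes from the thing itself.
- spot_in(camera, name): "centre" ([column, row] in pixels, amid what is visible of it).
- silhouettes(camera, name): "mask" (400x640 bool, what is visible of it) and "centre" ([column, row] in pixels, amid what is visible of it).
- tip_of(camera, name): "centre" ([column, row] in pixels: a listed point, or the origin of a listed thing).
The state is a dict: "clock": time; "q": joint angles; "joint_velocities": joint speeds; "tau": joint torques, N m; "position": TCP position; "eef_rot": TCP orientation; "contact_force": force on the tool from outside, world axes, zero at the start; "wrist_torque": the same for the moment, N m; "finger_gap": opening from 0.0 (shut) to 1.0 (fully open).
Only numpy, scipy, OpenCV 4.12 (cv2) and the standard library are available. Lean on these libraries where they do the work, as an engineer would, in place of code of your own. Each camera call takes 0.05 s, during which the arm holds its last target. There are 200 camera calls.

## Task

The flat tin lies on the grey tray behind the pepper mill, the salt shaker and the spice jar. Clear those three onto the dark wooden board, standing upright; with all three there, lift out the tin and lay it, right way up, in the middle of the cork mat; then put the three back upright, each exactly where it stood on the tray at first. Knock nothing over and leave the tealight and the clothes peg on the tray undisturbed.

Things in the scene. Friction and masses are not known exactly. Their poses are not given: they have to be found in the camera images.
- pepper_mill: turned wooden pepper mill, loose, upright, 58 mm in diameter at the foot, 170 mm tall, 0.13 to 0.25 kg; its body reaches to 122 mm, above it a round head about 49 mm across, widest 141 mm above the origin and best gripped there, with a small metal knob on top (158 to 170 mm). Origin: centre of the underside, z up. Being the tallest, it stands in the way of a gripper working low beside it
- salt_shaker: glass salt shaker with a domed grey metal cap, loose, upright, 44 mm in diameter, 90 mm tall (glass to about 70 mm, cap 34 mm across), 0.07 to 0.14 kg; grip the glass 45 to 55 mm up. Origin: centre of the underside, z up
- spice_jar: spice jar, clear with a dark label and a black-brown cap, loose, upright, a straight cylinder 41 mm in diameter and 105 mm tall, 0.08 to 0.15 kg. Origin: centre of the underside, z up
- flat_tin: flat rectangular tin with rounded corners and a teal lid, loose, lying flat behind the row of three; 63 mm along its own x by 105 mm along its own y (about 60 by 100 at the walls), 26 mm high, 0.15 kg. Only its narrow side fits a gripper, so one finger must go down in front of it, where the three stand. Origin: centre of the underside, z up
- tray: flat grey metal tray, fixed, 170 mm (own x, away from the robot) by 250 mm (own y), small steel handles at its y ends; its floor is 9 mm above the origin, its rim stands 3 mm higher than the floor and is 6 mm wide. In the tray's frame the three upright things stand in a row along y at x about -42 mm, y about -68, 0 and 68 mm (in any order), the tin at about x 28 mm, y 0. Origin: centre of the underside on the worktop
- board: dark wooden board, fixed, the side area for the cleared things; 95 mm (own x) by 250 mm (own y), flat top 12 mm above its origin. Origin: centre of the underside on the worktop. It lies nearer to the robot than the tray, left or right
- mat: rectangular cork mat, fixed, 95 mm (own x) by 145 mm (own y), flat top 8 mm above its origin. Origin: centre of the underside on the worktop. It lies nearer to the robot than the tray, on the other side from the board
- tealight: bystander: tealight in a pale metal cup, loose, 38 mm in diameter, 15 mm high, on the tray beside the tin; origin at the centre of the underside
- peg: bystander: small wooden clothes peg, loose, 72 by 15 by 12 mm, on the tray at the other end of the tin; origin at the centre of the underside
Not all that is in view belongs to the job. What is shaped like the spice_jar but red or yellow is not meant.

How it is judged:
On the way, in this order (a step that is already met when the one before it is completed fails the run):
1. the pepper mill, the salt shaker and the spice jar all stand upright on the dark board (x of pepper_mill in the frame of board between -0.0475 and 0.0475 m and y of pepper_mill in the frame of board between -0.125 and 0.125 m and z of pepper_mill in the frame of board between 0.006 and 0.02 m and angle between each of pepper_mill, salt_shaker, spice_jar's own z axis and vertical below 0.15 rad and linear speed of each of pepper_mill, salt_shaker, spice_jar below 0.05 m/s and x of salt_shaker in the frame of board between -0.0475 and 0.0475 m and y of salt_shaker in the frame of board between -0.125 and 0.125 m and z of salt_shaker in the frame of board between 0.006 and 0.02 m and x of spice_jar in the frame of board between -0.0475 and 0.0475 m and y of spice_jar in the frame of board between -0.125 and 0.125 m and z of spice_jar in the frame of board between 0.006 and 0.02 m), for 0.2 s.
2. with the three still on the board, the flat tin lies in the middle of the mat (all of step 1 and horizontal distance between flat_tin and mat below 0.015 m and z of flat_tin in the frame of mat between 0.003 and 0.014 m and angle between flat_tin's own z axis and vertical below 0.1 rad and linear speed of flat_tin below 0.03 m/s), for 0.2 s.
At the end, for the whole second after the job is handed in: The flat tin lies flat, right way up, on the mat, its centre within 15 mm of the mat's centre; the pepper mill, salt shaker and spice jar each stand upright within 15 mm of where they stood at the start; everything is at rest (horizontal distance between flat_tin and mat below 0.015 m and z of flat_tin in the frame of mat between 0.003 and 0.014 m and angle between flat_tin's own z axis and vertical below 0.1 rad and linear speed of each of flat_tin, pepper_mill, salt_shaker, spice_jar below 0.03 m/s and distance of each of pepper_mill, salt_shaker, spice_jar from where it was at the start of the episode below 0.015 m and angle between each of pepper_mill, salt_shaker, spice_jar's own z axis and vertical below 0.15 rad); the robot touches nothing.
It fails at once if one of the three upright things is knocked over (angle between any of pepper_mill, salt_shaker, spice_jar's own z axis and vertical above 0.6 rad).
It fails at once if the tealight or the clothes peg is moved by more than 20 mm (distance of any of tealight, peg from where it was at the start of the episode above 0.02 m).
It also fails if it takes over 144 s, if anything falls off the work surface, if the arm or the gripper's body presses on something with over 40 N, if the wrist force passes 120 N, or if a joint passes its speed limit or range.

## Working session

There is one attempt and no reset: what is moved stays moved. The work goes in short steps, each a Python script; the robot and the scene stay as the last script left them, time stands still between calls to the robot, and variables do not carry over. Pictures are saved under pics/ and viewed, about 12 in all and at most 16, crops included, and the job is handed in when it is done.

```bash
mkdir -p pics; ls; python3 - <<'E'
from cell import *
import cv2
for n in ("scene","top"):
    f=grab_frame(n); cv2.imwrite(f"pics/{n}0.png",f["img"][:,:,::-1])
    print(n,f["fx"],f["cx"],f["cy"],f["k1"],f["cam_to_world"])
    for t in ["pepper_mill","salt_shaker","spice_jar","flat_tin","tray","board","mat","tealight","peg"]:
        print(t,[(([round(c) for c in d["centre"]]),round(d["score"],2)) for d in tip_of(n,t)[:4]])
print(get_state()["clock"],get_state()["eef_rot"])
E
```

```text
pics
scene 413.8140112527857 319.89882075851995 202.76528027057856 -0.01879474076945813 [[ 0.69816635  0.56054012 -0.44537458  1.04600769]
 [ 0.71567495 -0.52964479  0.45528646 -0.4981822 ]
 [ 0.019316   -0.63660912 -0.77094469  0.92860023]
 [ 0.          0.          0.          1.        ]]
pepper_mill []
salt_shaker [([366, 188], 0.68)]
spice_jar [([327, 231], 0.9), ([348, 199], 0.88), ([360, 252], 0.65)]
flat_tin [([382, 203], 0.8)]
tray [([375, 196], 0.9)]
board [([321, 177], 0.64)]
mat [([216, 235], 0.81)]
tealight [([405, 188], 0.42)]
peg [([359, 214], 0.42)]
top 367.30999150613013 313.27458324075906 200.0017968850611 0.004738594619084328 [[-0.0210599  -0.9928511   0.11748693  0.45236356]
 [-0.99972335  0.01968173 -0.01287839  0.01773708]
 [ 0.01047398 -0.11772564 -0.99299092  0.90224699]
 [ 0.          0.          0.          1.        ]]
pepper_mill [([208, 199], 0.58)]
salt_shaker [([238, 200], 0.57)]
spice_jar [([265, 196], 0.94), ([321, 189], 0.74), ([312, 137], 0.67)]
flat_tin [([238, 170], 0.59), ([241, 182], 0.52)]
tray []
board [([258, 250], 0.96)]
mat [([413, 265], 0.62)]
tealight [([203, 169], 0.54)]
peg [([411, 268], 0.64), ([275, 172], 0.57)]
1.0 [ 2.58664511e+00 -1.78287050e+00  5.02298387e-05]
```

View pics/scene0.png

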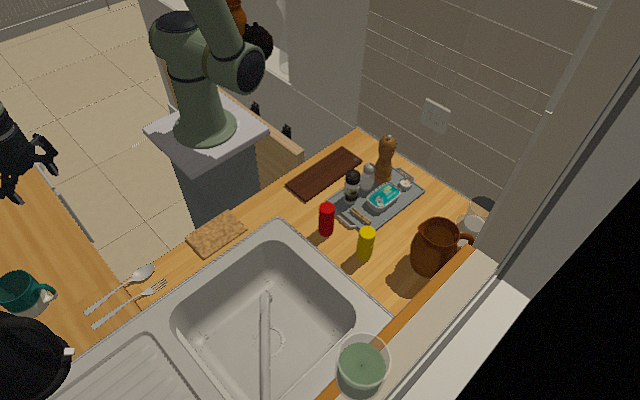

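View pics/top0.png

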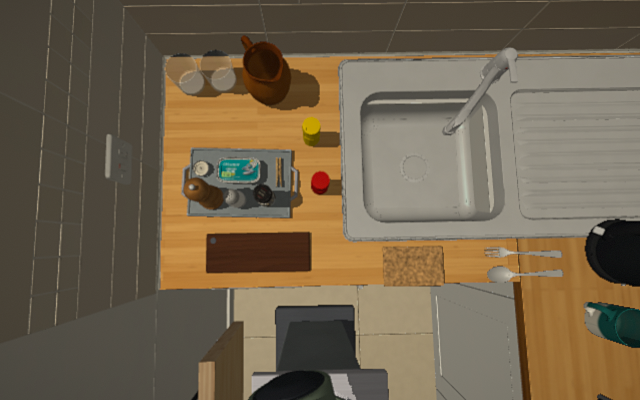

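Scene view: the mill is at (387,160), salt at (368,178), the dark-capped jar at (352,185), the tin at (383,196), the board at (323,174) and the mat at (216,234). The red (327,219) and yellow (366,243) jars are decoys. Top view: mill cap (195,188), salt (233,198), jar cap (263,194), tin (239,169), tealight (203,169), peg (280,171), board (258,252), mat (413,266). A wall runs along the left side.

Next I fit the models to the silhouettes.

```bash
cat > h.py <<'E'
from cell import *
import numpy as np, cv2
from scipy.optimize import minimize
def proj(f,P):
    T=np.linalg.inv(f["cam_to_world"]); c=P@T[:3,:3].T+T[:3,3]
    s=c[:,:2]/c[:,2:]; s=s*(1+f["k1"]*(s**2).sum(1,keepdims=True))
    return s*[f["fx"],f["fy"]]+[f["cx"],f["cy"]]
def unproj(f,px,z):
    s0=(np.array(px,float)-[f["cx"],f["cy"]])/[f["fx"],f["fy"]]; s=s0
    for _ in range(5): s=s0/(1+f["k1"]*(s**2).sum())
    C=f["cam_to_world"]; d=C[:3,:3]@[*s,1]; o=C[:3,3]
    return (o+d*(z-o[2])/d[2])[:2]
def rev(*rz):
    a=np.linspace(0,2*np.pi,24,endpoint=False)
    return [np.vstack([np.c_[r*np.cos(a),r*np.sin(a),0*a+z] for r,z in seg]) for seg in rz]
def box(x,y,z0,z1): return [np.array([[i*x/2,j*y/2,z] for i in(-1,1) for j in(-1,1) for z in(z0,z1)])]
M=dict(pepper_mill=rev([(.029,0),(.029,.02)],[(.023,.02),(.02,.122)],[(.017,.122),(.0245,.135),(.0245,.147),(.012,.158)],[(.006,.158),(.006,.17)]),
 salt_shaker=rev([(.022,0),(.022,.07)],[(.022,.07),(.017,.075),(.017,.083),(.006,.09)]),
 spice_jar=rev([(.0205,0),(.0205,.105)]),
 flat_tin=box(.063,.105,0,.026),board=box(.095,.25,0,.012),mat=box(.095,.145,0,.008),tealight=rev([(.019,0),(.019,.015)]),peg=box(.015,.072,0,.012))
Z=dict(board=0,mat=0)
S=4
def draw(f,name,x,y,th,z,S=S):
    im=np.zeros((400*S,640*S),np.uint8); c,s=np.cos(th),np.sin(th); R=np.array([[c,-s,0],[s,c,0],[0,0,1]])
    for p in M[name]:
        h=cv2.convexHull((((proj(f,p@R.T+[x,y,z])+.5)*S-.5)).round().astype(np.int32)); cv2.fillConvexPoly(im,h,1)
    return im
def masks(cam,name,near,tol=45):
    f=grab_frame(cam); 
    L=[d for d in silhouettes(cam,name) if np.hypot(*(np.array(d["centre"])-near))<tol]
    return f,([cv2.resize(L[0]["mask"].astype(np.uint8),None,fx=S,fy=S,interpolation=cv2.INTER_NEAREST)] if L else [])
def fit(name,obs,x0,yaw=False,z=None):
    z=Z.get(name,.009) if z is None else z
    obs=[(f,m[0]) for f,m in obs if m]
    def cost(p):
        c=0
        for f,m in obs:
            d=draw(f,name,p[0],p[1],p[2] if yaw else 0,z); c+=1-(d&m).sum()/max((d|m).sum(),1)
        return c
    p0=list(x0)+([0] if yaw else [])
    sim=np.array([p0]+[np.array(p0)+np.eye(len(p0))[i]*(.012 if i<2 else .1) for i in range(len(p0))])
    r=minimize(cost,p0,method="Nelder-Mead",options=dict(initial_simplex=sim,xatol=2e-4,fatol=1e-4,maxiter=120))
    return r.x,r.fun/max(len(obs),1),len(obs)
E
cat > m.py <<'E'
from h import *
near=dict(pepper_mill=((387,160),(200,192)),salt_shaker=((368,178),(233,198)),spice_jar=((352,185),(263,194)),flat_tin=((383,196),(239,169)),board=((323,174),(258,252)),mat=((216,234),(413,266)),tealight=((405,184),(203,169)),peg=((361,215),(280,171)))
for n,(a,b) in near.items():
    tol=13 if n=="spice_jar" else 30
    o=[masks("scene",n,a,tol),masks("top",n,b,tol)]
    x0=unproj(o[1][0],b,.015 if n not in("pepper_mill","salt_shaker","spice_jar") else .07)
    yaw=n in("flat_tin","board","mat","peg")
    print(n,x0.round(3))
    for lab,oo in(("both",o),("scene",o[:1]),("top",o[1:])):
        if any(m for _,m in oo):
            r=fit(n,oo,x0,yaw); print("  ",lab,r[0].round(4),round(r[1],3),r[2])
E
python3 m.py
```

```text
pepper_mill [0.574 0.265]
   both [0.5669 0.254 ] 0.148 1
   scene [0.5669 0.254 ] 0.148 1
salt_shaker [0.559 0.19 ]
   both [0.5615 0.191 ] 0.155 2
   scene [0.5606 0.1928] 0.197 1
   top [0.561 0.19 ] 0.109 1
spice_jar [0.567 0.121]
   both [0.5626 0.1184] 0.074 2
   scene [0.5617 0.1187] 0.071 1
   top [0.5634 0.119 ] 0.064 1
flat_tin [0.637 0.187]
   both [0.6322 0.1862 0.0499] 0.184 2
   scene [0.6273 0.1881 0.08  ] 0.152 1
   top [0.6341 0.1863 0.0155] 0.167 1
board [0.435 0.141]
   both [0.4339 0.1432 0.003 ] 0.077 2
   scene [0.4336 0.1424 0.014 ] 0.099 1
   top [ 0.4338  0.1416 -0.005 ] 0.054 1
mat [ 0.394 -0.228]
   both [ 0.3934 -0.2303 -0.0172] 0.046 2
   scene [ 0.3945 -0.2314  0.0097] 0.049 1
   top [ 0.393  -0.2301 -0.0218] 0.032 1
tealight [0.639 0.275]
   both [0.6414 0.2786] 0.155 2
   scene [0.6395 0.2799] 0.078 1
   top [0.6442 0.2789] 0.13 1
peg [0.631 0.086]
   both [ 0.6292  0.0894 -1.5768] 0.235 2
   scene [ 0.6285  0.0895 -1.562 ] 0.157 1
   top [0.6454 0.0683 0.306 ] 0.85 1
```

```bash
cat > ov.py <<'E'
from h import *
def overlay(est,out,zs={},boxes=dict(scene=(300,120,160,120),top=(170,130,160,150))):
    ims=[]
    for cam,(u,v,w,h) in boxes.items():
        f=grab_frame(cam); im=cv2.resize(f["img"][:,:,::-1],None,fx=4,fy=4,interpolation=cv2.INTER_CUBIC)
        for n,p in est.items():
            p=list(p)+[0]*(3-len(p))
            m=draw(f,n,*p,zs.get(n,Z.get(n,.009)),S=4)
            c,_=cv2.findContours(m,cv2.RETR_EXTERNAL,cv2.CHAIN_APPROX_NONE); cv2.drawContours(im,c,-1,(0,0,255),1)
        ims.append(im[v*4:(v+h)*4,u*4:(u+w)*4])
    for i,im in enumerate(ims): cv2.imwrite(f"pics/{out}_{i}.png",im)
E
python3 - <<'E'
from ov import *
overlay(dict(pepper_mill=(.5669,.254),salt_shaker=(.5612,.1905),spice_jar=(.5628,.1186),flat_tin=(.633,.1863,.03),board=(.4339,.142,0),tealight=(.6414,.279),peg=(.6292,.0894,-1.5768)),"ov0")
for p in ([.567,.254,.28],[.5628,.1186,.07],[.434,.24,.15],[.633,.186,.008],[.39,-.23,.3],[.39,-.23,.007],[.434,.055,.04]):
    for r in ([np.pi,0,0],[0,np.pi,0]):
        q=ik(p,r); print(p,r[0]>0,None if q is None else np.round(q,2))
E
```

```text
[0.567, 0.254, 0.28] True [0.3  0.44 0.1  1.23 0.   1.87]
[0.567, 0.254, 0.28] False [ 0.3   0.44  0.1   1.23  0.   -1.27]
[0.5628, 0.1186, 0.07] True [ 0.08  0.53 -0.33  0.71  0.    1.65]
[0.5628, 0.1186, 0.07] False [ 0.08  0.53 -0.33  0.71  0.   -1.49]
[0.434, 0.24, 0.15] True [ 0.36  0.3  -0.45  0.82  0.    1.93]
[0.434, 0.24, 0.15] False [ 0.36  0.3  -0.45  0.82  0.   -1.21]
[0.633, 0.186, 0.008] True [ 0.17  0.73 -0.13  0.71  0.    1.74]
[0.633, 0.186, 0.008] False [ 0.17  0.73 -0.13  0.71  0.   -1.4 ]
[0.39, -0.23, 0.3] True [-0.7   0.1  -0.3   1.17  0.    0.87]
[0.39, -0.23, 0.3] False [-0.7   0.1  -0.3   1.17  0.   -2.27]
[0.39, -0.23, 0.007] True [-0.7   0.45 -0.71  0.41  0.    0.87]
[0.39, -0.23, 0.007] False [-0.7   0.45 -0.71  0.41  0.   -2.27]
[0.434, 0.055, 0.04] True [-0.04  0.37 -0.72  0.48  0.    1.53]
[0.434, 0.055, 0.04] False [-0.04  0.37 -0.72  0.48  0.   -1.61]
```

View pics/ov0_0.png

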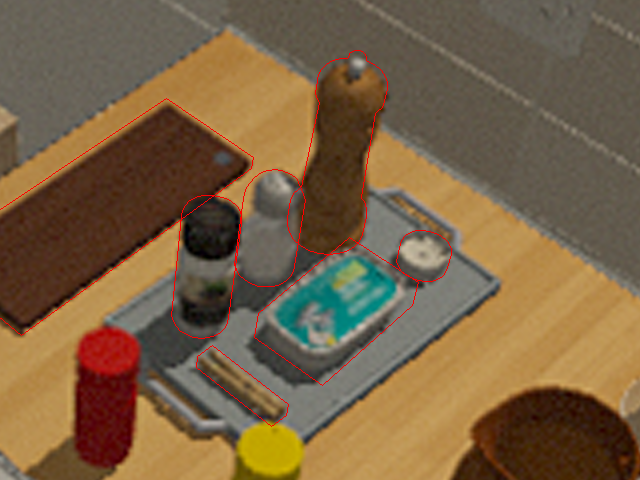

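View pics/ov0_1.png

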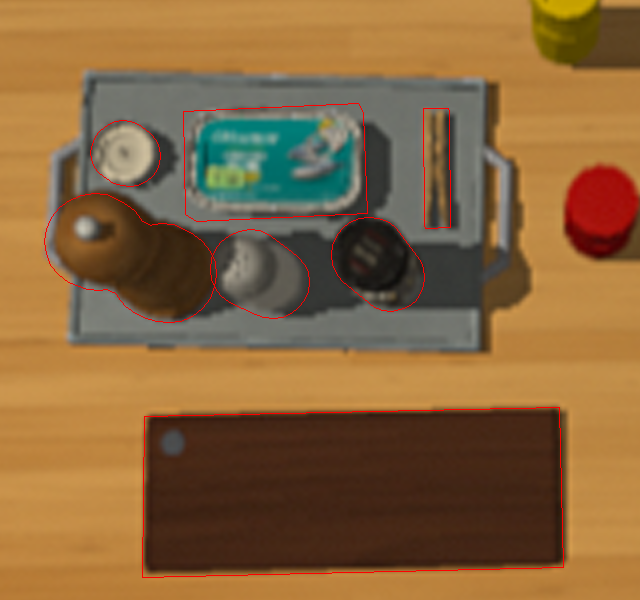

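The models match well: in the top crop the mill knob is at (87,228), the salt at (260,270) and the jar cap at (370,255). The tin, centred near (277,160), sits slightly off its model and is rotated slightly clockwise, so I'll refit it once the row is clear. First I clear the mill and check.

```bash
cat > act.py <<'E'
from h import *
import json
D=np.array([np.pi,0,0])
def down(yaw=0):
    from scipy.spatial.transform import Rotation as R
    return (R.from_euler("z",yaw)*R.from_rotvec(D)).as_rotvec()
SRC=dict(pepper_mill=(.566,.2525,.128),spice_jar=(.5628,.1186,.058),salt_shaker=(.5612,.1905,.042))
DST=dict(pepper_mill=(.434,.240),spice_jar=(.434,.150),salt_shaker=(.434,.055))
def pick(p,rise=.045,N=40,rot=D,above=.10):
    x,y,z=p
    s=get_state()["position"]
    if s[2]<z+above: move_l([*s[:2],z+above],.25)
    move_l([x,y,z+above],.3,rot=rot)
    hit=move_l([x,y,z],.12,until_force=10)
    grab(N); g=get_state()["finger_gap"]
    move_l([x,y,z+rise],.12)
    print("pick",hit,"gap",round(g,3),round(get_state()["finger_gap"],3),"F",np.round(get_state()["contact_force"],1))
def place(p,rise=.045,up=.06,rot=None):
    x,y,z=p
    move_l([x,y,z+rise],.15,rot=rot)
    move_l([x,y,z+.006],.12)
    hit=move_l([x,y,z],.03,until_force=6)
    print("place",hit,np.round(get_state()["position"],4))
    sleep(.1); let_go(); move_l([x,y,z+up],.15)
E
python3 - <<'E'
from act import *
f=grab_frame("top"); print("knob",unproj(f,(191.7,187),.179))
movep([.5,.1,.33],D)
n="pepper_mill"; pick(SRC[n]); x,y=DST[n]; place((x,y,SRC[n][2]+.003),up=.09)
move_l([.434,.1,.3],.3)
f=grab_frame("scene"); cv2.imwrite("pics/a1.png",cv2.resize(f["img"][100:260,260:460,::-1],None,fx=4,fy=4,interpolation=cv2.INTER_CUBIC))
print(get_state()["clock"])
E
```

```text
knob [0.56867575 0.24889442]
pick False gap 0.544 0.549 F [ 0.1  0.4 -2.7]
place True [0.4354 0.2404 0.132 ]
11.8
```

View pics/a1.png

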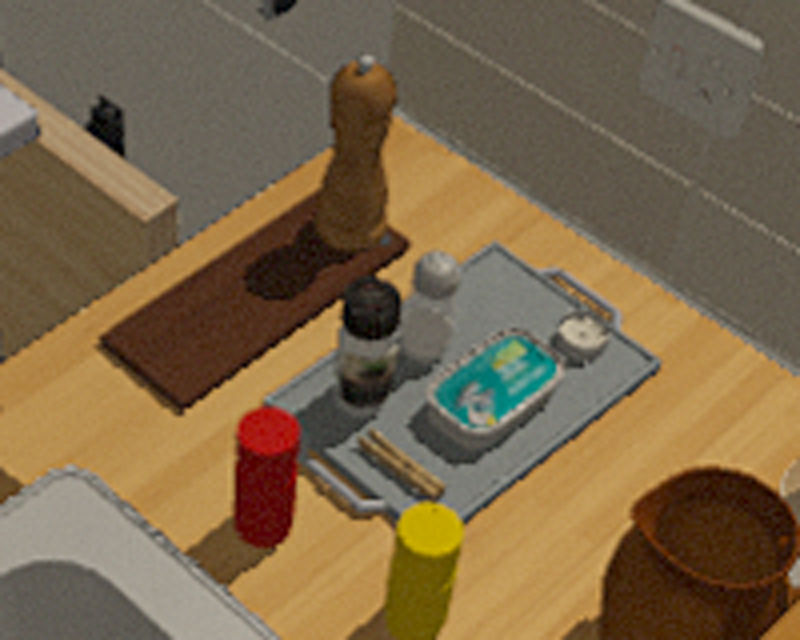

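The mill stands upright on the board, with its foot at about (352,232) in the crop, and everything else is where it was. The jar and salt are next.

```bash
python3 - <<'E'
from act import *
for n in("spice_jar","salt_shaker"):
    pick(SRC[n]); x,y=DST[n]; place((x,y,SRC[n][2]+.003),up=.1)
move_l([.434,-.1,.25],.3)
f=grab_frame("scene"); a=f["img"][110:240,290:450,::-1]
f=grab_frame("top"); b=f["img"][140:280,170:330,::-1]
r=lambda a:cv2.resize(a,(400,int(a.shape[0]*2.5)),interpolation=cv2.INTER_CUBIC)[:325]
cv2.imwrite("pics/a2.png",cv2.resize(np.hstack([r(a),r(b)]),None,fx=1,fy=1))
print(get_state()["clock"])
near=dict(flat_tin=((383,196),(239,169)),mat=((216,234),(413,266)))
for n,(a,b) in near.items():
    o=[masks("scene",n,a,30),masks("top",n,b,30)]
    for lab,oo in(("both",o),("scene",o[:1]),("top",o[1:])):
        if any(m for _,m in oo):
            r=fit(n,oo,(.634,.186) if n=="flat_tin" else (.393,-.23),True); print(n,lab,r[0].round(4),round(r[1],3))
    if n=="flat_tin":
        for (f,m),nm in zip(o,("s","t")):
            if m:
                c=max(cv2.findContours(m[0],cv2.RETR_EXTERNAL,cv2.CHAIN_APPROX_NONE)[0],key=len)[:,0,:]/4.
                w=np.array([unproj(f,p,.033) for p in c],np.float32); print(nm,cv2.minAreaRect(w))
E
```

```text
pick False gap 0.47 0.47 F [-1.5  0.7 -1.2]
place True [0.4353 0.1502 0.0615]
pick False gap 0.443 0.444 F [ 0.2 -0.4 -1.7]
place True [0.4353 0.055  0.0458]
24.8917
flat_tin both [0.633  0.186  0.0044] 0.189
flat_tin scene [0.6297 0.1881 0.0964] 0.185
flat_tin top [ 0.6348  0.1852 -0.0769] 0.174
s ((0.6366322040557861, 0.1786811202764511), (0.07163790613412857, 0.12073446065187454), 0.4715200960636139)
t ((0.6316908001899719, 0.18370473384857178), (0.10554684698581696, 0.06289422512054443), 88.94880676269531)
mat both [ 3.928e-01 -2.314e-01  2.000e-04] 0.091
mat scene [ 3.928e-01 -2.314e-01  2.000e-04] 0.091
```

View pics/a2.png

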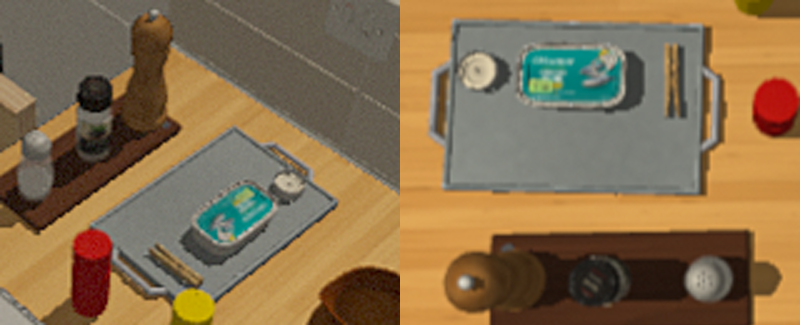

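All three stand upright on the board, with the mill at (535,280), the jar at (597,280) and the salt at (708,277) in the right panel. The tin, tealight and peg are undisturbed. Now the tin.

```bash
python3 - <<'E'
from act import *
r=down(-.02)
pick((.632,.1845,.008),rise=.2,rot=r,above=.15,N=50)
place((.3932,-.2305,.007),rise=.2,up=.15)
move_l([.40,-.05,.3],.3)
f=grab_frame("scene"); a=f["img"][110:260,170:450,::-1]
f2=grab_frame("top"); b=f2["img"][140:290,180:460,::-1]
cv2.imwrite("pics/a3.png",cv2.resize(np.vstack([a,b]),None,fx=2,fy=2,interpolation=cv2.INTER_CUBIC))
print(get_state()["clock"])
for cam,nr in(("scene",(216,234)),("top",(413,266))):
    for n in("flat_tin","mat"):
        f,m=masks(cam,n,nr,30)
        if m:
            c=max(cv2.findContours(m[0],cv2.RETR_EXTERNAL,cv2.CHAIN_APPROX_NONE)[0],key=len)[:,0,:]/4.
            w=np.array([unproj(f,p,.033 if n=="flat_tin" else .008) for p in c],np.float32); print(cam,n,cv2.minAreaRect(w),fit(n,[(f,m)],(.393,-.23),True,z=.008 if n=="flat_tin" else 0))
E
```

```text
pick False gap 0.69 0.683 F [-0.   0.  -1.7]
place True [ 0.394  -0.2311  0.0081]
38.2417
scene flat_tin ((0.40321967005729675, -0.2323257327079773), (0.07886718958616257, 0.10907833278179169), 1.5847188234329224) (array([ 0.39182663, -0.22866418,  0.05787539]), np.float64(0.1797257590597453), 1)
scene mat ((0.39881396293640137, -0.23353824019432068), (0.10193672776222229, 0.15298229455947876), 1.8528270721435547) (array([ 0.39558796, -0.23137833,  0.01116776]), np.float64(0.5295796867370319), 1)
```

View pics/a3.png

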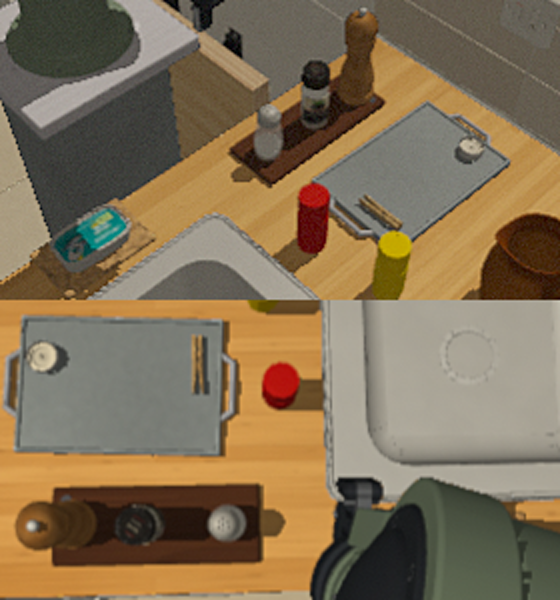

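The tin lies on the mat (upper panel, about (95,235)), and the three still stand on the board. Now I put them back.

```bash
python3 - <<'E'
from act import *
for n in("salt_shaker","spice_jar","pepper_mill"):
    x,y=DST[n]; z=SRC[n][2]
    pick((x,y,z+.0035)); place((SRC[n][0],SRC[n][1],z+.0005),up=.1)
move_l([.5,.05,.32],.3); movep([.25,-.42,.33],down(-.9))
print(get_state()["clock"])
from ov import overlay
overlay(dict(pepper_mill=(.567,.2525),salt_shaker=(.5612,.1905),spice_jar=(.5628,.1186),tealight=(.6414,.279),peg=(.6292,.0894,-1.5768),mat=(.3932,-.2305,-.015),flat_tin=(.3932,-.2305,-.02)),"f",zs=dict(flat_tin=.008),boxes=dict(scene=(170,110,270,150),top=(170,130,290,160)))
a=[cv2.resize(cv2.imread(f"pics/f_{i}.png"),(800,h)) for i,h in((0,445),(1,441))]
cv2.imwrite("pics/f0s.png",a[0]);cv2.imwrite("pics/f1s.png",a[1])
E
```

```text
pick False gap 0.442 0.441 F [ 0.5 -0.2 -0.9]
place True [0.5624 0.1907 0.0433]
pick False gap 0.467 0.468 F [ 0.  -1.  -0.9]
place True [0.5638 0.1187 0.0591]
pick False gap 0.548 0.549 F [-0.5  0.3 -1.9]
place True [0.5671 0.2527 0.1295]
60.325
```

View pics/f0s.png

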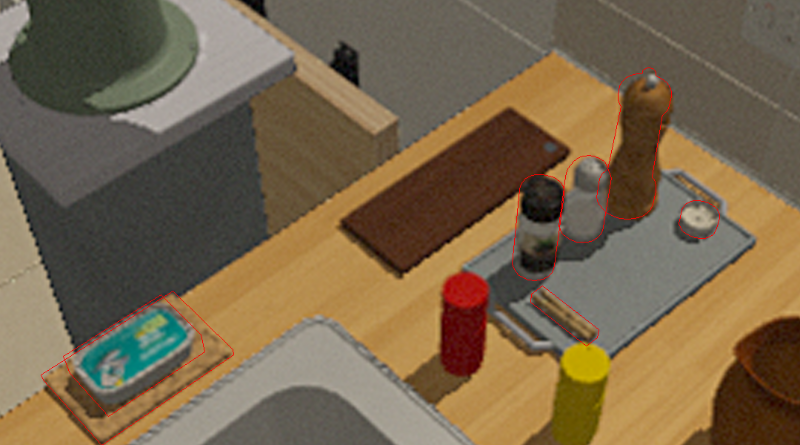

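View pics/f1s.png

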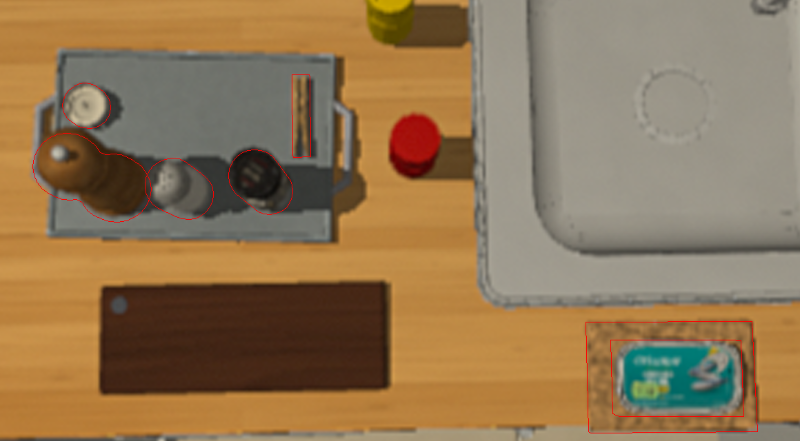

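Everything stands upright in place: top view, mill foot (118,187), salt (180,187), jar (262,180), tin (680,377) within the mat outline. One numerical check with the same fits as at the start, then I hand in.

```bash
sed -e 's/flat_tin=((383,196),(239,169))/flat_tin=((216,231),(414,266))/' -e 's/r=fit(n,oo,x0,yaw)/r=fit(n,oo,x0,yaw,z=.008 if n=="flat_tin" else None)/' m.py > m2.py; python3 m2.py
```

```text
pepper_mill [0.574 0.265]
   both [0.5726 0.2524] 0.117 2
   scene [0.5709 0.2534] 0.107 1
   top [0.5719 0.2504] 0.118 1
salt_shaker [0.559 0.19 ]
   both [0.562  0.1905] 0.178 2
   scene [0.5605 0.1912] 0.158 1
   top [0.5626 0.1905] 0.191 1
spice_jar [0.567 0.121]
   both [0.5634 0.1185] 0.091 2
   scene [0.5619 0.1209] 0.082 1
   top [0.5636 0.1186] 0.08 1
flat_tin [ 0.394 -0.231]
   both [ 0.3928 -0.2295 -0.0641] 0.164 2
   scene [ 3.928e-01 -2.276e-01  3.000e-04] 0.186 1
   top [ 0.3929 -0.233  -0.0312] 0.133 1
board [0.435 0.141]
   both [0.4342 0.1421 0.0008] 0.054 2
   scene [0.4328 0.1421 0.0009] 0.08 1
   top [ 0.4338  0.1416 -0.0027] 0.024 1
mat [ 0.394 -0.228]
   both [ 0.3935 -0.2308  0.0034] 0.521 2
   scene [ 0.3955 -0.2314  0.0015] 0.522 1
   top [ 0.3927 -0.2307 -0.0243] 0.501 1
tealight [0.639 0.275]
   both [0.6418 0.2784] 0.079 1
   top [0.6418 0.2784] 0.079 1
peg [0.631 0.086]
   both [0.6472 0.0899 1.5909] 0.378 1
   top [0.6472 0.0899 1.5909] 0.378 1
```

```bash
python3 -c "
from cell import *
sign_off()"
```

```text
the job is handed in; nothing more can be done
```

I finished the job and handed it in at about 61 s on the robot's clock (limit 144 s). The mill, jar and salt went to the dark board, the tin to the cork mat, then salt, jar and mill back to their places. The hand-in gives no verdict.

**Last checks:**

| Thing | Result of the last fits |
|---|---|
| Salt shaker and spice jar | Within about 2 mm of their starting fits |
| Pepper mill | About 4 mm in x from its starting fit (scene camera) |
| Flat tin | About 1–4 mm from the mat's centre, depending on the camera |
| Tealight | Within about 1 mm of its starting fit |
| Clothes peg | Still on its starting outline in the final overlay (scene and top views) |

**Checks that were weak or disagreed:**
- **Peg:** the final fit was poor. It was seen by one camera only and read 18 mm farther in x, near the 20 mm limit. I put that down to a bad mask, because the overlay shows the peg in place.
- **Mat:** it was half hidden by the tin in the last fits, so I relied on its earlier fit, which agreed.
- **Tin angle:** the two cameras gave slightly different angles, up to about 0.06 rad from straight. This does not affect whether it lies flat.
- **Mill start position:** only the scene camera gave a usable starting fit for the mill. The final scene and top fits disagree by about 3 mm.

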